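# Dry two brushes at the suction dock, shutter held half open

## Robot

A 6-joint arm with a two-finger parallel gripper is mounted at the origin on the work surface. World frame = base frame: x ahead of the robot, y to its left, z up, the work surface at z = 0. Lengths are in m, angles in rad, forces in N, time in s.
With the tool pointing down it reaches from about 0.3 to 0.875 m from the base axis. Payload 6.4 kg.
Tool frame: the origin (TCP) lies at the very end of the fingers, on their centre line; the grasp point (between the pads) lies 19 mm behind it; z points along the fingers, y is the line along which they close (so a half turn about z gives the same grasp; the last joint's range is limited). The gripper opens to 88 mm and grips with 3 to 60 N. Pads are 18 mm wide; open, the fingers measure 123 mm over their backs; the gripper's body (75 mm by 187 mm) begins 45 mm behind the grasp point.
Start: joints at [0.972, 0.181, 1.607, -0, 1.354, -0.206], TCP at [0.22, 0.531, 0.239] pointing down, gripper open.
Joint ranges: [-2.99, 2.99], [-0.89, 2.07], [0.3, 2.58], [-1.14, 4.28], [0, 2.63], [-3.12, 3.12]. Speed limits (rad/s): [2.57, 2.57, 3.01, 3.14, 3.14, 3.14].

## Interface

Orientations are given as a 3x3 rotation matrix whose columns are the frame's x, y, z axes.
In Python, from bench import * gives the robot as it stands. The module is installed in compiled form; this text tells all that it offers. Calls block until the motion is done:
- move_to(position, orientation): joint-space move of the TCP to a pose.
- move_linear(position, frame=None, velocity=0.15): straight line of the TCP; frame=None keeps the orientation; velocity is the mean speed in m/s.
- movej(angles): joint-space move.
- move_gripper(opening, f_grip=None): finger opening in m; f_grip is the grip in N (None keeps the last); returns when the fingers have stopped.
- sleep(seconds).
- ik(position, orientation): joint angles nearest the present ones, or None.
- get_image(name): name is "side" or "top"; returns the picture (420x560x3 uint8, blue, green, red); there is no depth.
- get_calibration(name): a dict with "camera_matrix" (3x3 intrinsics, pixels), "k1" (the pictures are not rectified: a ray, as slopes to the right and down, at radius r is drawn at 1 + k1 r^2 times it, then the intrinsics apply), "view" (4x4, takes a point from world to camera coordinates). Camera axes: x right, y down, z forward; pixel columns grow to the right and rows downward; lengths in m; the calibration is good to about 2 mm. A picture is of the moment at which its call begins. get_calibration takes no time and is no camera call.
A pose or a line that the arm cannot do raises Unreachable and nothing moves.
- hand_in(): hands the job in; it is judged then, once.
Readings, each from a call of its own:
- current_time_s(): time.
- current_qpos(): joint angles.
- current_dq(): joint speeds.
- current_effort(): joint torques, N m.
- current_tool_pos(): TCP position.
- current_orientation(): TCP orientation.
- current_wrist_force(): force on the tool from outside, world axes, zero at the start.
- current_wrist_torque(): the same for the moment, N m.
- current_finger_gap(): finger opening in m.
- current_grasp_force(): force on a finger pad.
Only numpy, scipy, OpenCV 4.12 (cv2) and the standard library are available. Lean on these libraries where they do the work, as an engineer would, in place of code of your own. Each camera call takes 0.05 s, during which the arm holds its last target. There are 200 camera calls.

## Task

Lay both wet brushes flat in the two notches of the drying dock, one in each, with their bristles pointing at the blue shutter of the intake. Then slide that sprung shutter half open (to the yellow mark) by its orange tab, without pulling it wide open on the way, and finish holding it there with the gripper still on the tab: it springs shut if let go. Leave the paint pot, the dropper bottle and the miniature where they stand.

Things in the scene. Friction and masses are not known exactly. Their poses are not given: they have to be found in the camera images.
- dock: Brush-drying dock, fixed. Black tray 250 (x) by 200 (y) by 6 mm, origin at the centre of its underside, on the bench. Grey suction box on it at dock x -125 to -55 mm, full width, top 60 mm above the bench. Before it two wooden rails along y (dock y -100 to 0), 10 mm thick, centred at dock x 0 and 85 mm, each with two notches; between the rails 75 mm of open space for fingers.
- intake (a point): Centre of the intake, a dark grille in the suction box's +x face, 80 mm wide, 34 mm tall, at dock x -55, y -50 mm, 32 mm above the bench, covered by the blue shutter. Bristles point to it, that is to dock -x.
- slot_a (a point): Notch place A, level with the notch floors (26 mm above the bench), midway between the rails: dock x 42.5, y -80 mm; axes as the dock's. Notches 24 mm wide, walls up to 36 mm above the bench. A brush lies across both rails along dock x, its middle near this point. Either brush may go in A or B.
- slot_b (a point): Notch place B, the same at dock x 42.5, y -20 mm.
- half_mark (a point): Yellow line, 3 mm wide, 18 mm long along x, on the suction box's top, 60 mm above the bench, at dock x -112, y -10 mm: the tab's centre stands level with it in y at half travel. White lines at dock y -50 and +30 mm mark closed and fully open.
- shutter (a joint): Travel in m of the blue shutter along dock +y: 0 closed (start), 0.04 half, 0.08 fully open. A spring shuts it when let go: about 2 N closed, 7 N at half, 12 N fully open (120 N/m), 0.3 N friction. Upright plate 88 mm wide on the box's +x face (front at dock x -50 mm, top 58 mm up), with a bracket 30 mm wide on the box's top.
- tab (a point): Orange grip tab standing on the shutter's bracket, 14 by 14 mm, 34 mm tall; this point is the centre of its foot, 64 mm above the bench. Closed, it is at dock x -85, y -50 mm; it moves with the shutter along dock +y. Axes as the dock's. Free on all sides; pinch or push it from above.
- brush_red: Loose flat-sided brush lying on the bench, red plastic handle, steel ferrule, pale bristles (rigid); 150 mm long, 12 mm wide, 11 mm high, about 25 g. Origin under its middle (near its centre of mass, on the handle); own x axis runs from butt to bristles, z up.
- brush_red_tip (a point): End of the red brush's bristles, 75 mm from its origin along its x.
- brush_green: The same brush with a green handle and dark brown bristles.
- brush_green_tip (a point): End of the green brush's bristles, 75 mm from its origin along its x.
- paint_pot: Bystander: blue paint pot with grey lid, 37 mm across, 40 mm high, origin under its centre.
- dropper_bottle: Bystander: white dropper bottle with black nozzle cap, 26 mm across, 82 mm high, origin under its centre.
- miniature: Bystander: blue knight figure on a dark wooden block, 42 by 42 mm, 95 mm high in all, origin under its centre.
Things that resemble listed ones, but are neither listed nor needed, are in the scene too. Of the things shaped like the brush_green, the green one is meant.

How it is judged:
By the outcome, as a careful person would: the job done as asked, in the order asked, and still so for the second after the job is handed in, while the arm keeps its last pose, push and grip.
It also fails if it takes over 72 s, if anything falls off the work surface, if the arm or the gripper's body presses on something with over 40 N, if the wrist force passes 120 N, or if a joint passes its speed limit or range.

## Working session

There is one attempt and no reset: what is moved stays moved. The work goes in short steps, each a Python script; the robot and the scene stay as the last script left them, time stands still between calls to the robot, and variables do not carry over. Pictures are saved under pics/ and viewed, at most 10 in all, crops included, and the job is handed in when it is done.

```bash
mkdir -p pics; python3 - <<'E'
from bench import *
import cv2
for n in("top","side"):
    cv2.imwrite(f"pics/{n}0.png",get_image(n)); c=get_calibration(n); print(n,c["camera_matrix"],c["k1"],c["view"])
print(current_orientation(),current_time_s())
E
```

```text
top [[436.34855255   0.         276.72798466]
 [  0.         436.34855255 208.37256195]
 [  0.           0.           1.        ]] -0.03767893636880572 [[ 0.0079227  -0.99972709  0.02197677  0.00378653]
 [-0.99141518 -0.01072143 -0.13031112  0.52798785]
 [ 0.13051118 -0.02075569 -0.99122956  0.96560534]
 [ 0.          0.          0.          1.        ]]
side [[530.54506291   0.         277.1140793 ]
 [  0.         530.54506291 202.27770897]
 [  0.           0.           1.        ]] -0.06151685830508881 [[ 0.92195139 -0.38723914  0.00717534 -0.44733352]
 [-0.23915635 -0.58376812 -0.77589885  0.19370322]
 [ 0.30464714  0.71362499 -0.63081653  1.21583628]
 [ 0.          0.          0.          1.        ]]
[[-9.23845695e-01  3.82764184e-01 -8.43349625e-04]
 [ 3.82765006e-01  9.23844841e-01 -1.28793270e-03]
 [ 2.86149693e-04 -1.51265580e-03 -9.99998815e-01]] 0.1
```

View pics/top0.png

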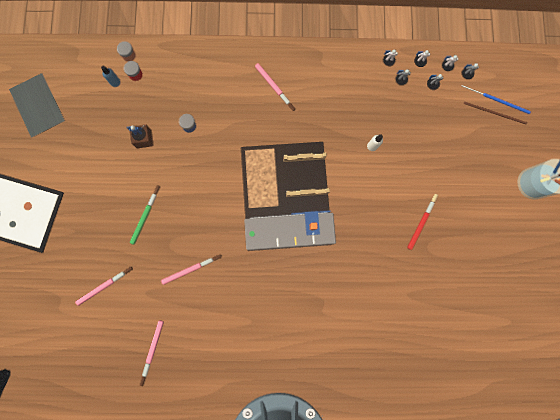

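View pics/side0.png

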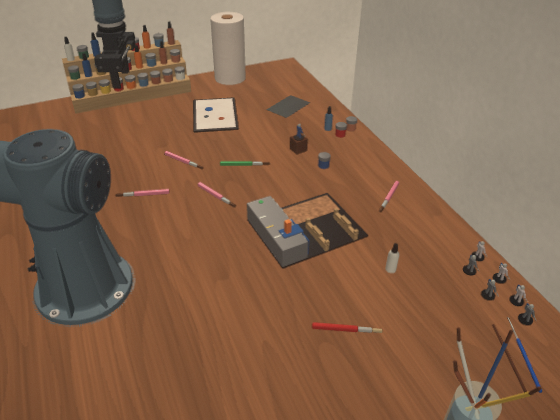

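```bash
cat > h.py <<'E'
import numpy as np, cv2
from bench import *
def cast(n,uv,z):
    c=get_calibration(n);K=c["camera_matrix"];V=np.array(c["view"])
    p=cv2.undistortPoints(np.array(uv,float).reshape(-1,1,2),np.array(K),np.array([c["k1"],0,0,0.]),None,None,None) if 0 else None
    d=(np.array(uv,float).reshape(-1,2)-[K[0][2],K[1][2]])/K[0][0]
    s=d.copy()
    for _ in range(20): s=d/(1+c["k1"]*(s**2).sum(1,keepdims=True))
    R=V[:3,:3];o=-R.T@V[:3,3]; r=np.c_[s,np.ones(len(s))]@R
    return o+r*((np.broadcast_to(z,len(s))-o[2])/r[:,2])[:,None]
def mask(im,h0,h1,smin=120,vmin=60):
    h=cv2.cvtColor(im,cv2.COLOR_BGR2HSV)
    m=((h[...,0]>=h0)&(h[...,0]<=h1)&(h[...,1]>=smin)&(h[...,2]>=vmin)).astype(np.uint8)
    n,l,s,c=cv2.connectedComponentsWithStats(m)
    return sorted([(s[i,4],c[i].round(1),l==i) for i in range(1,n)],key=lambda t:-t[0])
def brush(m,toward,z=0.009):
    """handle mask -> origin xy, yaw (butt->bristles)"""
    v,u=np.nonzero(m); P=cast("top",np.c_[u,v],z)[:,:2]
    c=P.mean(0); d=np.linalg.svd(P-c)[2][0]
    t=cast("top",[toward],z)[0,:2]
    if d@(t-c)<0:d=-d
    s=(P-c)@d; butt=s.min()-.001
    return c+d*(butt+.075), np.arctan2(d[1],d[0]), s.max()-s.min()
E
python3 - <<'E'
from h import *
im=cv2.imread("pics/top0.png")
for nm,(a,b),t in(("red",(0,4),(435,197)),("green",(50,80),(157,188))):
    r=mask(im,a,b,170 if nm=="red" else 120,80)[:3]
    print(nm,[(k[0],k[1]) for k in r])
    for k in r:
        if k[0]>80: print(brush(k[2],t), "tip dist", np.linalg.norm(brush(k[2],t)[0]-cast("top",[t],.009)[0,:2]))
r=mask(im,5,14,200,170)[:3];print("tab",[(k[0],k[1]) for k in r])
d=cv2.resize(im[135:260,235:345],None,fx=4.7,fy=4.7,interpolation=cv2.INTER_CUBIC)
g=cv2.resize(im[175:255,115:175],None,fx=3.6,fy=3.6);r=cv2.resize(im[185:265,395:455],None,fx=3.6,fy=3.6)
o=np.zeros((590,740,3),np.uint8);o[:d.shape[0],:d.shape[1]]=d;o[:288,520:736]=g;o[295:583,520:736]=r
cv2.imwrite("pics/crop.png",o)
E
```

```text
red [(np.int32(198), array([417.7, 230.6])), (np.int32(34), array([136.6,  76.8]))]
(array([ 0.50501061, -0.33761441]), np.float64(-0.4899531875112405), np.float64(0.09620736783003381)) tip dist 0.06624324336573832
green [(np.int32(176), array([139.8, 224.3])), (np.int32(13), array([251.6, 233.5]))]
(array([0.51570329, 0.31676224]), np.float64(-0.3930925642646351), np.float64(0.09523132173034199)) tip dist 0.06621769400729499
tab []
```

View pics/crop.png

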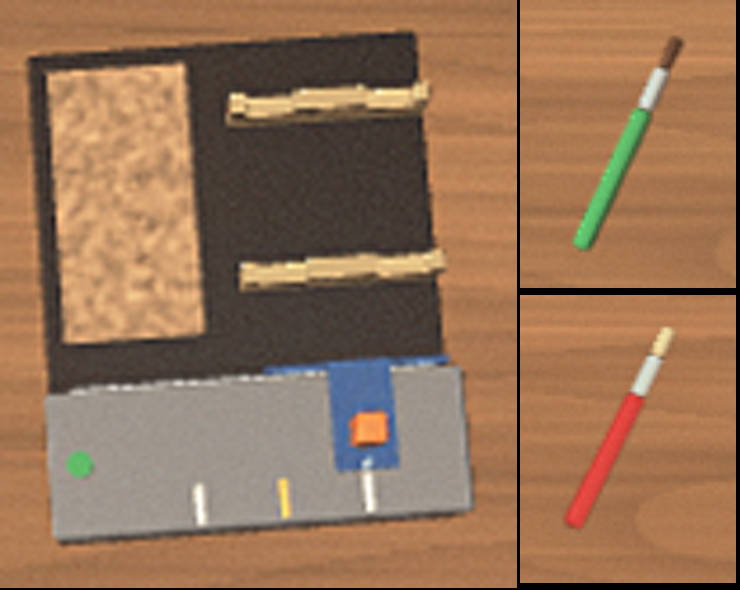

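```bash
python3 - <<'E'
from h import *
pts=[((30,57),(125,100,6)),((414,32),(125,-100,6)),((47,397),(-55,100,60)),((463,368),(-55,-100,60)),((54,536),(-125,100,60)),((471,508),(-125,-100,60)),
((201,504),(-112,30,60)),((285,497),(-112,-10,60)),((369,491),(-112,-50,60)),((371,427),(-85,-50,98))]
uv=np.array([(p[0][0]/4.7+235-.4,p[0][1]/4.7+135-.4) for p in pts]);D=np.array([p[1] for p in pts])/1000
W=cast("top",uv,D[:,2])[:,:2]
a=D[:,:2]-D[:,:2].mean(0);b=W-W.mean(0)
th=np.arctan2((a[:,0]*b[:,1]-a[:,1]*b[:,0]).sum(),(a*b).sum())
R=np.array([[np.cos(th),-np.sin(th)],[np.sin(th),np.cos(th)]]);t=W.mean(0)-R@D[:,:2].mean(0)
print("dock",t,th);print(((W-(D[:,:2]@R.T+t))*1000).round(1))
np.save("dock.npy",[*t,th])
def q(p,y,s):
    c,n=np.cos(y),np.sin(y)
    return ik(p,np.array([[c,n,0],[n,-c,0],[0,0,-1.]]))
for nm,p in(("red",(.505,-.3376)),("green",(.5157,.3168))):
    y={"red":-.49,"green":-.393}[nm]
    for k in(0,np.pi): print(nm,k,np.round(q([*p,.1],y+k,0),2))
for s in(-.08,-.02):
    p=R@[.0425,s]+t
    for k in(0,np.pi): print(s,k,p,np.round(q([*p,.1],th+k,0),2))
p=R@[-.085,-.05]+t;print("tab",p,[np.round(q([*p,.07],th+k,0),2) for k in (0,np.pi)])
E
```

```text
dock [ 0.56420387 -0.0131404 ] 0.07911596036548411
[[-0.9 -1.3]
 [-0.7  1.3]
 [-1.6 -1.7]
 [-1.6  0.2]
 [ 2.6 -0.6]
 [ 1.7  2.5]
 [-0.2 -0.7]
 [ 0.3 -0.3]
 [ 0.3 -0.1]
 [ 0.2  0.7]]
red 0 [-0.78  0.4   1.63 -0.    1.11  1.28]
red 3.141592653589793 [-0.78  0.4   1.63 -0.    1.11 -1.87]
green 0 [ 0.35  0.4   1.63 -0.    1.11  2.32]
green 3.141592653589793 [ 0.35  0.4   1.63 -0.    1.11 -0.82]
-0.08 0 [ 0.6128936  -0.08953123] [-0.34  0.43  1.59 -0.    1.12  1.16]
-0.08 3.141592653589793 [ 0.6128936  -0.08953123] [-0.34  0.43  1.59 -0.    1.12 -1.99]
-0.02 0 [ 0.6081516  -0.02971892] [-0.24  0.41  1.62 -0.    1.11  1.25]
-0.02 3.141592653589793 [ 0.6081516  -0.02971892] [-0.24  0.41  1.62 -0.    1.11 -1.89]
tab [ 0.48342143 -0.06970184] [array([-0.39,  0.22,  1.95, -0.  ,  0.98,  1.1 ]), array([-0.39,  0.22,  1.95, -0.  ,  0.98, -2.04])]
```

```bash
cat >> h.py <<'E'
def ori(y):
    c,n=np.cos(y),np.sin(y); return np.array([[c,n,0],[n,-c,0],[0,0,-1.]])
def D(x,y):
    a=np.load("dock.npy");c,s=np.cos(a[2]),np.sin(a[2]); return np.array([a[0]+c*x-s*y,a[1]+s*x+c*y]),a[2]
def pick(p,y):
    move_to([*p,.10],ori(y)); move_gripper(.05,20)
    move_linear([*p,.003],velocity=.1); move_gripper(0,20)
    print("gap",current_finger_gap(),current_grasp_force(),current_wrist_force().round(1))
    move_linear([*p,.15],velocity=.15)
def place(p,y):
    move_to([*p,.13],ori(y)); move_linear([*p,.05],velocity=.12)
    print("gap",current_finger_gap())
    move_linear([*p,.030],velocity=.04); print(current_wrist_force().round(1)); move_gripper(.035,20)
    move_linear([*p,.15],velocity=.15)
E
python3 - <<'E'
from h import *
pick([.5157,.3168],-.393+np.pi)
p,th=D(.0425,-.02); place(p,th)
print(current_time_s())
pick([.505,-.3376],-.49)
p,th=D(.0425,-.08); place(p,th+np.pi)
print(current_time_s())
move_to([.42,.2,.2],ori(th))
a=cv2.resize(get_image("top")[130:260,230:350],None,fx=4.5,fy=4.5); b=get_image("side")[180:280,230:390]; b=cv2.resize(b,None,fx=2,fy=2)
o=np.zeros((585,790,3),np.uint8);o[:,:540]=a;cv2.imwrite("pics/p1.png",a);cv2.imwrite("pics/p1s.png",cv2.resize(b,None,fx=2,fy=2))
E
```

```text
gap 0.011736876106846369 19.99463528394699 [-0.1  0.5  1.1]
gap 0.0119415542733276
[ 0.4  0.1 -0.4]
9.9083
gap 0.011511101912474637 19.9844491481781 [-0.3  0.   1.7]
gap 0.011726955052923798
[-0.6  0.  -0. ]
20.1667
```

View pics/p1.png

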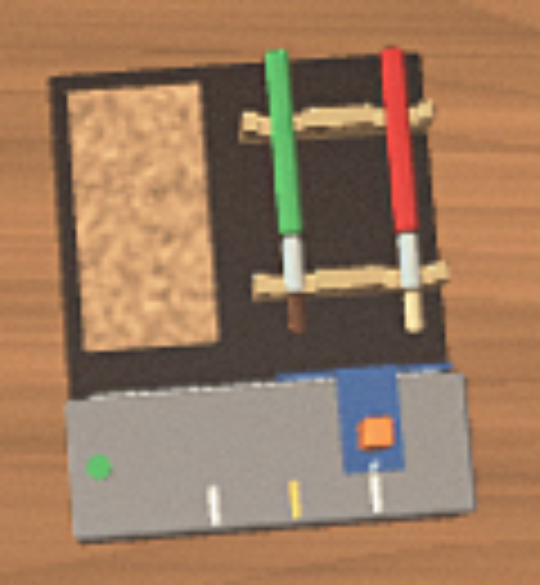

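View pics/p1s.png

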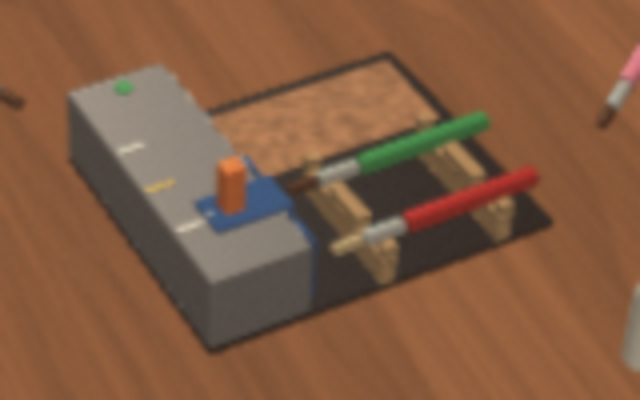

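```bash
python3 - <<'E'
from h import *
p,th=D(-.085,-.049)
move_to([*p,.15],ori(th)); move_gripper(.05,40); move_linear([*p,.071],velocity=.1)
move_gripper(0,40); print("gap",current_finger_gap(),current_grasp_force(),current_wrist_force().round(1))
sleep(.3)
p2,_=D(-.085,-.010)
move_linear([*p2,.071],velocity=.03); sleep(.5)
x=current_tool_pos();a=np.load("dock.npy");d=x[:2]-a[:2]
print("tcp dock",(np.array([[np.cos(th),np.sin(th)],[-np.sin(th),np.cos(th)]])@d*1000).round(1),x[2],current_finger_gap(),current_wrist_force().round(1),current_time_s())
a=cv2.resize(get_image("top")[130:260,230:350],None,fx=4.5,fy=4.5);b=get_image("side")[150:290,220:390]
b=cv2.resize(b,None,fx=3.3,fy=3.3)
cv2.imwrite("pics/t1.png",a);cv2.imwrite("pics/t1s.png",b)
E
```

```text
gap 0.013565943695885976 39.9991662427783 [ 0.  -1.7  1.2]
tcp dock [-85.  -10.2] 0.07112324766445727 0.01392157475624813 [-1.9 -6.4  4.3] 28.6583
```

View pics/t1.png

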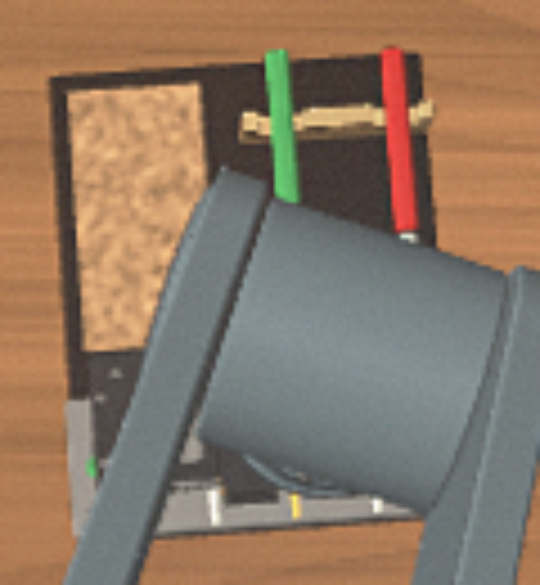

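View pics/t1s.png

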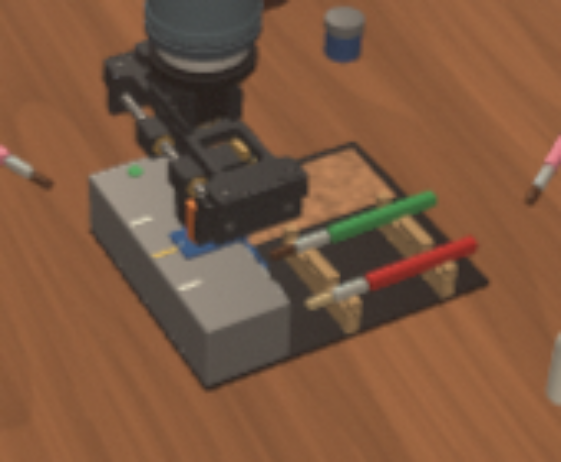

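The tab is level with the yellow mark, the wrist feels about 6.5 N of spring force (about 7 N expected at half), and both brushes are seated in their notches.

```bash
python3 -c "
from bench import *
print(hand_in())"
```

```text
the job is handed in; nothing more can be done
None
```

I handed the job in at about 29 s: the green brush lies in notch B and the red in notch A, both with bristles toward the shutter, and the gripper is holding the shutter at the yellow half mark by its tab.

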